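Cap a tested injector and show it to the inspection camera

ROBOT

A 6-joint arm with a two-finger parallel gripper is mounted at the origin on the work surface. World frame = base frame: x ahead of the robot, y to its left, z up, the work surface at z = 0. Lengths are in m, angles in rad, forces in N, time in s.
With the tool pointing down it reaches from about 0.35 to 0.775 m from the base axis. Payload 5.5 kg.
Tool frame: the origin (TCP) lies at the very end of the fingers, on their centre line; the grasp point (between the pads) lies env.hold_point_z behind it (env.hold_point_z is the distance from the TCP to the grasp point, in m); z points along the fingers, y is the line along which they close (so a half turn about z gives the same grasp; the last joint's range is limited). The gripper opens to 85 mm and grips with 20 to 120 N. Pads are 22 mm wide; open, the fingers measure 114 mm over their backs; the gripper's body (76 mm by 85 mm) begins 54 mm behind the grasp point. The pads swing forward as they close: fully open they stand 13 mm farther back than shut.
Start: joints at [-0.14, 0.313, 0.046, 1.304, 0, 1.431], TCP at [0.575, -0, 0.231] pointing down, gripper open.
Joint ranges: [-2.76, 2.76], [-0.86, 1.69], [-1.03, 1.26], [-2.2, 2.34], [-1.47, 1.5], [-3.14, 3.14]. Speed limits (rad/s): [2.57, 2.57, 3.14, 3.14, 3.14, 3.14].

INTERFACE

Orientations are given as a unit quaternion [w, x, y, z].
In Python, from workcell import env gives the robot as it stands.
- The arm moves only by the tool carry_out, never from a script. Its argument "steps" is a list of rows, each a list of 3 entries, a list of its own where there are three numbers: the turn, a rotation vector about the tool's x, y, z in degrees, then the shift along the tool's x, y, z in cm, then the closure in counts, from 0 (fully open) to 255 (shut). A call has exactly 8 rows; each row is the pose to reach, as a shift and turn from the pose commanded when the call began, along the tool's axes at that moment; what a row does not reach only later rows make up. A row lasts 1/8 s, in which the tool goes at most 62.5 mm and 10.7 degrees, less where a joint would pass 70% of its speed; a pose out of reach is approached as far as the arm can. A call with a gripper value outside its range is refused whole. The fingers move at their own pace and stop on an object; "force" is the grip in N (left out, the last holds). Time passes only in rows, so rows that repeat a pose let the fingers close, or fill a call up. It gives the time, the measured TCP pose, the force, the opening and the grip force at its end, in the units of the state.
- env.get_state(): the state, without advancing time (a new reading comes with each control period).
- env.read_camera(name): name is "scene" or "side" or "wrist"; returns (picture, depth): 384x512x3 uint8, red, green, blue; 384x512 float32, m along the optical axis (not along the pixel's ray), 0 where there is no reading.
- env.get_calibration(name): a dict with "fx", "fy", "cx", "cy" (pixels), "origin" and "orientation" of the camera in the world. Camera axes: x right, y up, looking along -z (the intrinsics and any distortion apply to the point x, -y, -z); pixel columns grow to the right and rows downward; lengths in m; the calibration is good to about 2 mm. A picture is of the moment at which its call begins: read the wrist's pose just before it. get_calibration takes no time and is no camera call; for the wrist camera it gives the pose at the moment of the call.
- env.hand_in(): hands the job in; it is judged then, once.
The state is a dict: "clock": time; "joint_pos": joint angles; "qvel": joint speeds; "tau": joint torques, N m; "tcp_pos": TCP position; "orientation": TCP orientation; "wrist_force": force on the tool from outside, world axes, zero at the start; "ft_torque": the same for the moment, N m; "finger_gap": finger opening in m; "grip_force": force on a finger pad.
Only numpy, scipy, OpenCV 4.12 (cv2) and the standard library are available. Lean on these libraries where they do the work, as an engineer would, in place of code of your own. Each camera call takes 0.05 s, during which the arm holds its last target. There are 200 camera calls.

TASK

The black injector in the red nozzle holder has come off test and is to be photographed: while it still stands in its holder, close its inlet with the matching silver quick-coupler, fully down on the injector's shoulder and let go. Then lift the injector out by its body and hold it upright, nozzle down, in front of the inspection camera, with the nozzle tip at the camera's focus (130 mm straight out from the lens, level with it) and the white code plate squarely facing the lens. Finish with the injector held still there, coupler still on; do not touch the camera, and leave the other loose things as they are.

Things in the scene. Friction and masses are not known exactly. Their poses are not given: they have to be found in the camera images.
- black_injector: Black injector, 0.16 kg, nozzle down. Origin at nozzle tip, z up its axis. In mm above the tip: nozzle, 9 across, 0-30; round body, 29 across, 30-76 (its lowest 10 sit in the holder); shoulder 76; inlet stub, 13 across, 76-86, tapered to 6.5 at 94. Plug connector on the -x side, 14 wide, heights 50-66, out to 35 from the axis: close fingers along y. White code plate on the +x side.
- red_holder: Red aluminium nozzle holder fixed to the bench, 44 mm across, 55 mm high, on a round 72 mm foot. Origin: centre of its underside. The black injector stands in it, nozzle tip 15 mm above the bench, body in a recess 10 mm deep, 33 mm across (2 mm play all round); it pulls straight up and out.
- silver_coupler: Silver quick-coupler, closed on top, 70 g, 23 mm across, 28 mm high, standing open end down on the bench. Origin: centre of its open underside, z up. Bore 15 mm across, 20 mm deep: drops over the black injector's inlet stub with 1 mm play all round until its rim rests on the shoulder (origin 76 mm above the nozzle tip). Nothing latches; its weight keeps it on.
- camera_head: Inspection camera head, blue body with a black lens and a silver ring light 68 mm across, clamped on a steel column. Origin at the centre of the front of the lens; it looks level along its own -x. z up. Its height on the column varies (lens 150 to 200 mm above the bench).
- camera_focus (a point): The camera's focus: the point 130 mm straight out from the front of the lens, at lens height. Nothing is there to see. Axes as camera_head: the +x axis points from the focus to the lens.
- camera_stand: Fixed stand of the camera: grey foot 140 x 160 mm, 16 mm thick, and steel column 22 mm across, 332 mm high, 260 mm behind the focus. Origin under the column.
- grey_injector: Another injector, grey, same height, with a slimmer inlet stub (8 mm), standing in a green holder fixed to the bench, same size as the red one. Origin at its nozzle tip. To be left alone.
- brass_coupler: Brass quick-coupler for the grey injector, 19 mm across, 28 mm high, bore 10 mm: too small for the black one. Origin at the centre of its underside. To be left alone.
- spray_guard: Translucent blue plastic spray guard, a tube 60 mm high and 48 mm across on a 60 mm rim, open at both ends. Origin at the centre of its underside. To be left alone.
- calibration_block: Stepped steel calibration block, 60 x 60 mm, 42 mm high, 0.95 kg. Origin at the centre of its underside. To be left alone.
- screwdriver: Red-handled screwdriver, 200 mm long, lying on the bench. To be left alone.

How it is judged:
By the outcome, as a careful person would: the job done as asked, in the order asked, and still so for the second after the job is handed in, while the arm keeps its last pose, push and grip.
It also fails if it takes over 51 s, if anything falls off the work surface, if the arm or the gripper's body presses on something with over 40 N, if the wrist force passes 120 N, or if a joint passes its speed limit or range.

## Working session

There is one attempt and no reset: what is moved stays moved. The work goes in short steps, Python scripts to look and compute and a tool call to move; the robot and the scene stay as the last step left them, time stands still between calls to the robot, and variables do not carry over. Pictures are saved under pics/ and viewed, at most 13 in all, crops included, and the job is handed in when it is done.

Besides the shell and the picture viewer there is one more tool, called as name(argument=value, ...), one argument or row to a line, values as JSON. carry_out: Moves the arm, as the interface text tells. Its arguments: {"type":"object","properties":{"steps":{"type":"array","items":{"type":"array"}},"force":{"type":"number"}},"required":["steps"]}

```bash
ls; mkdir -p pics; cat > h.py <<'E'
import numpy as np, cv2
from scipy.spatial.transform import Rotation as R
from workcell import env
def rot(q): return R.from_quat([q[1],q[2],q[3],q[0]]).as_matrix()
def cloud(d,c):
    v,u=np.mgrid[0:d.shape[0],0:d.shape[1]]
    p=np.stack([(u-c['cx'])/c['fx']*d,-(v-c['cy'])/c['fy']*d,-d],-1)
    return p@rot(c['orientation']).T+np.array(c['origin'])
def look(name,save=None):
    c=env.get_calibration(name); im,d=env.read_camera(name)
    if save: cv2.imwrite('pics/'+save+'.png',im[...,::-1])
    P=cloud(d,c); P[d==0]=np.nan
    np.savez('last_'+name,im=im,d=d,P=P); return im,d,P,c
E
python3 - <<'E'
from h import *
print(env.hold_point_z, env.get_state())
ims=[]
for n in('scene','side'):
    im,d,P,c=look(n); ims.append(im); print(n,c)
a=np.hstack(ims); cv2.imwrite('pics/scene.png',ims[0][...,::-1]);cv2.imwrite('pics/side.png',ims[1][...,::-1])
E
```

```text
pics
0.0187 {'clock': 0.0, 'joint_pos': array([-1.39584488e-01,  3.14040221e-01,  4.49666731e-02,  1.30359600e+00,
        3.36732861e-05,  1.43120911e+00]), 'qvel': array([-8.55383026e-04, -1.05916727e-03,  2.97106573e-05,  1.89181777e-04,
        7.14406547e-04,  1.26588777e-03]), 'tau': array([-2.90074182e-03, -4.80629075e+01,  2.98531097e+01,  1.95313990e-02,
       -3.83516899e-04, -4.27451073e-05]), 'tcp_pos': array([5.74485969e-01, 8.17195253e-05, 2.30381186e-01]), 'orientation': array([-7.58122212e-04,  7.07105518e-01,  7.07107424e-01, -5.50251796e-04]), 'wrist_force': array([-0.05498338, -0.06465447, -0.12643768]), 'ft_torque': array([-0.10346779, -0.01371684,  0.01641604]), 'grip_force': 0.0, 'finger_gap': 0.08532659171116479}
scene {'fx': 407.3160930168811, 'fy': 407.3160930168811, 'cx': 250.58369274710208, 'cy': 188.4360451658684, 'origin': array([ 1.25516301, -0.25338692,  0.92427733]), 'orientation': array([0.78403866, 0.30210154, 0.19765199, 0.50492745])}
side {'fx': 423.9680312540975, 'fy': 423.9680312540975, 'cx': 259.76673393660093, 'cy': 198.31070081561302, 'origin': array([ 0.41317268, -0.98774227,  1.12558939]), 'orientation': array([ 0.9161822 ,  0.38937213, -0.02831128, -0.09054275])}
```

View pics/scene.png

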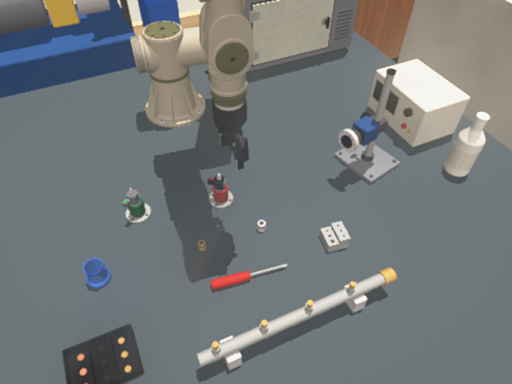

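View pics/side.png

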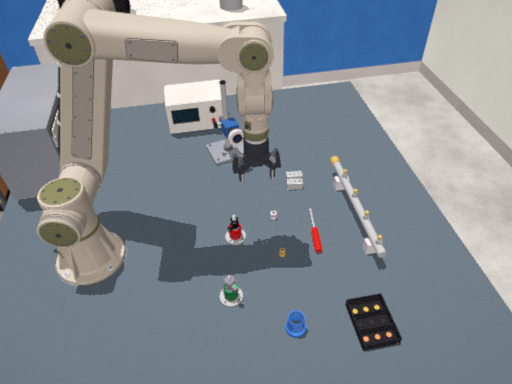

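The scene view shows the black injector in the red holder at (221,188), the silver coupler at (262,226), brass at (202,245), and the camera lens at (348,141) with its foot at (367,160). The side view has them at (235,228), (273,215), (282,252) and (237,138).

```bash
python3 - <<'E'
from h import *
S={}
for n in('scene','side'):
    z=np.load(f'last_{n}.npz');S[n]=(z['im'],z['P'])
def box(n,u0,u1,v0,v1,zl=.006,zh=.5):
    im,P=S[n];p=P[v0:v1,u0:u1].reshape(-1,3);c=im[v0:v1,u0:u1].reshape(-1,3)
    k=(p[:,2]>zl)&(p[:,2]<zh);return p[k],c[k].astype(int)
for n,b in(('scene',(253,271,217,236)),('side',(266,281,208,223)),):
    p,c=box(n,*b); t=p[p[:,2]>.02]; print('coup',n,len(p),p.min(0),p.max(0),'top',np.median(t,0),(t.min(0)+t.max(0))/2)
for n,b in(('scene',(200,242,168,208)),('side',(220,250,210,245))):
    p,c=box(n,*b,zl=.003,zh=.13)
    red=(c[:,0]>2*c[:,1])&(c[:,0]>80); r=p[red]; print('red',n,len(r),r.min(0),r.max(0),(r.min(0)+r.max(0))/2)
    b=p[(p[:,2]>.06)]
    for lo in np.arange(.06,.125,.01):
        q=b[(b[:,2]>=lo)&(b[:,2]<lo+.01)]
        if len(q):print(lo.round(3),len(q),q.min(0).round(4),q.max(0).round(4),q.mean(0).round(4))
for n,b in(('scene',(330,402,60,180)),('side',(205,246,75,165))):
    p,c=box(n,*b,zl=.1,zh=.34)
    bl=(c[:,2]>c[:,0]*1.8)&(c[:,2]>60);q=p[bl];print('blue',n,len(q),np.percentile(q,[3,97],axis=0).round(4))
    p,c=box(n,*b,zl=.01,zh=.03);print('foot',n,len(p),p.min(0).round(3),p.max(0).round(3)); 
    k=cv2.minAreaRect(p[:,:2].astype('f4')*1000);print(k)
E
python3 - <<'E'
import numpy as np,cv2
a=np.load('last_scene.npz')['im'];b=np.load('last_side.npz')['im']
f=lambda im,u,v:cv2.resize(im[v:v+64,u:u+64],(384,384),interpolation=cv2.INTER_CUBIC)
cv2.imwrite('pics/crop1.png',np.hstack([f(a,190,160),f(a,325,105)])[...,::-1])
E
```

```text
coup scene 85 [0.62958014 0.03899605 0.00710127] [0.65370762 0.06235208 0.03439491] top [0.64343109 0.04987109 0.02889485] [0.64164388 0.05111984 0.02736403]
coup side 51 [0.62722799 0.03718646 0.00638387] [0.65069504 0.06103597 0.03328857] top [0.63791398 0.04711721 0.02595294] [0.63933265 0.04911121 0.02679131]
red scene 44 [ 0.47258917 -0.03527071  0.04185631] [0.51297773 0.00941498 0.0863792 ] [ 0.49278345 -0.01292786  0.06411776]
0.06 30 [ 0.4746 -0.0396  0.0602] [0.5091 0.0051 0.0698] [ 0.4992 -0.0156  0.0653]
0.07 43 [ 0.4683 -0.0411  0.0702] [5.06e-01 2.00e-04 7.97e-02] [ 0.4922 -0.0227  0.0752]
0.08 50 [ 0.4654 -0.0405  0.08  ] [0.5059 0.0027 0.0891] [ 0.4892 -0.0219  0.0839]
0.09 55 [ 0.4805 -0.0249  0.0903] [0.5061 0.0023 0.0989] [ 0.4952 -0.0122  0.0933]
0.1 11 [ 0.4894 -0.0162  0.1016] [ 0.4965 -0.0077  0.1087] [ 0.4936 -0.0118  0.1059]
0.11 2 [ 0.4913 -0.0135  0.111 ] [ 0.4947 -0.0122  0.1112] [ 0.493  -0.0129  0.1111]
red side 116 [ 0.47148201 -0.04054317  0.00792553] [ 0.51127366 -0.00550002  0.0821902 ] [ 0.49137783 -0.0230216   0.04505787]
0.06 17 [ 0.4639 -0.0407  
[... 224 characters left out ...]
0.0857]
0.09 12 [ 0.4837 -0.0272  0.0901] [ 0.4994 -0.0106  0.0996] [ 0.4922 -0.017   0.0942]
0.1 8 [ 0.4857 -0.0221  0.1001] [ 0.4932 -0.0079  0.1083] [ 0.4902 -0.0153  0.1036]
0.11 1 [ 0.4894 -0.0183  0.1111] [ 0.4894 -0.0183  0.1111] [ 0.4894 -0.0183  0.1111]
blue scene 200 [[0.5183 0.4031 0.1777]
 [0.5717 0.4509 0.1837]]
foot scene 1350 [0.291 0.393 0.01 ] [0.622 0.655 0.03 ]
((477.9383239746094, 557.9249267578125), (198.6702117919922, 369.9767150878906), 34.59791946411133)
blue side 201 [[0.5137 0.3519 0.1373]
 [0.5706 0.4537 0.1799]]
foot side 509 [0.441 0.388 0.01 ] [0.598 0.657 0.03 ]
((512.8910522460938, 533.4298706054688), (151.47488403320312, 267.0686340332031), 13.16811752319336)
```

View pics/crop1.png

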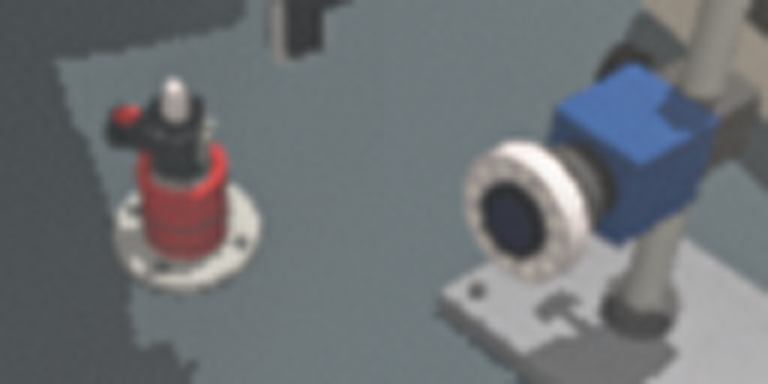

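The crop shows the connector of the black injector pointing up-left (crop (125,120)) and a faint code plate on the right. The lens ring is at crop (525,210), which is scene (348,140).

```bash
python3 - <<'E'
from h import *
for n,(lb,cb) in dict(scene=((336,362,124,154),(372,398,66,125)),side=((222,246,124,150),(214,232,78,120))).items():
    z=np.load(f'last_{n}.npz');im,P=z['im'].astype(int),z['P']
    p=P[cb[2]:cb[3],cb[0]:cb[1]].reshape(-1,3);k=(p[:,2]>.22)&(p[:,2]<.34)&(p[:,1]>.35)&(p[:,1]<.62);p=p[k]
    print(n,'col',len(p))
    for lo in(.22,.25,.28,.31):
        q=p[(p[:,2]>lo)&(p[:,2]<lo+.03)]; 
        if len(q): print(lo,len(q),np.median(q,0).round(4),np.percentile(q,[5,95],axis=0).round(4).tolist())
    p=P[lb[2]:lb[3],lb[0]:lb[1]].reshape(-1,3);c=im[lb[2]:lb[3],lb[0]:lb[1]].reshape(-1,3)
    k=(p[:,2]>.08)&(p[:,2]<.3)&(c.min(1)>120)&(c.max(1)-c.min(1)<40);q=p[k]
    m=np.median(q,0);q=q[np.linalg.norm(q-m,axis=1)<.08]
    for _ in range(5):
        m=q.mean(0);w=np.linalg.svd(q-m)[2][2];q=q[abs((q-m)@w)<.006]
    # ring circle fit
    w=w*np.sign(-w[1]);e=np.cross([0,0,1],w);e/=np.linalg.norm(e);f=np.cross(w,e)
    a=np.c_[(q-m)@e,(q-m)@f]
    (cx,cy),r=cv2.minEnclosingCircle((a*1000).astype('f4'))
    print('ring',len(q),'n',w.round(3),'ctr',(m+e*cx/1000+f*cy/1000).round(4),'r',r,q.min(0).round(3),q.max(0).round(3))
E
```

```text
scene col 338
0.22 71 [0.5397 0.4732 0.2355] [[0.5299, 0.4684, 0.2223], [0.5441, 0.4838, 0.2487]]
0.25 77 [0.54   0.4724 0.2656] [[0.5281, 0.468, 0.2522], [0.5441, 0.4837, 0.2785]]
0.28 84 [0.5398 0.4727 0.2951] [[0.5284, 0.4682, 0.2816], [0.5439, 0.4834, 0.309]]
0.31 106 [0.5377 0.4753 0.3297] [[0.5241, 0.4681, 0.3128], [0.545, 0.4887, 0.3352]]
ring 206 n [ 0.266 -0.962  0.055] ctr [0.5602 0.3581 0.154 ] r 35.9299430847168 [0.525 0.348 0.12 ] [0.594 0.372 0.189]
side col 165
0.22 39 [0.5315 0.4695 0.2356] [[0.5211, 0.4641, 0.2222], [0.5415, 0.4774, 0.2487]]
0.25 39 [0.5308 0.4694 0.2657] [[0.5227, 0.465, 0.2513], [0.5392, 0.4784, 0.2781]]
0.28 41 [0.5301 0.4704 0.2952] [[0.5214, 0.4656, 0.2825], [0.5413, 0.4783, 0.3072]]
0.31 46 [0.5311 0.4716 0.328 ] [[0.5212, 0.4602, 0.3141], [0.5427, 0.4869, 0.333]]
ring 96 n [ 0.239 -0.964  0.114] ctr [0.5601 0.3581 0.1509] r 35.49082565307617 [0.526 0.348 0.117] [0.584 0.37  0.186]
```

```bash
python3 - <<'E'
from h import *
im,d,P,c=look('wrist','wrist1'); print(c['origin'],rot(c['orientation']).round(3).tolist())
E
```

```text
[0.57554228 0.07541814 0.37406802] [[1.0, -0.001, 0.003], [0.0, 0.954, 0.3], [-0.003, -0.3, 0.954]]
```

View pics/wrist1.png

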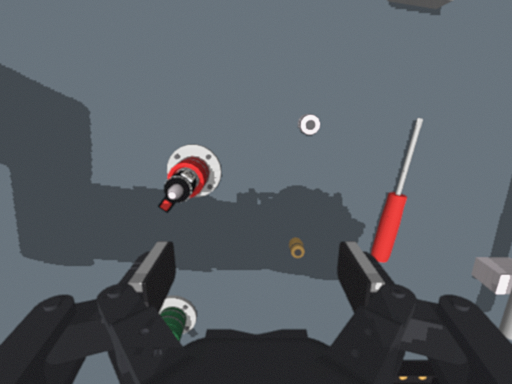

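The wrist view shows the silver coupler's top at (310,124), the injector stub at (175,190) with the red-marked connector at (166,205), and the holder foot at (194,170).

```bash
python3 - <<'E'
from h import *
z=np.load('last_wrist.npz');im,P=z['im'].astype(int),z['P']
def sub(u0,u1,v0,v1): return P[v0:v1,u0:u1].reshape(-1,3),im[v0:v1,u0:u1].reshape(-1,3)
p,c=sub(295,326,109,140);t=p[p[:,2]>.024];print('coup',len(t),t.min(0),t.max(0),(t.min(0)+t.max(0))/2, np.median(t[:,2]))
p,c=sub(150,225,140,220)
for lo,hi in((.002,.01),(.05,.058),(.06,.07),(.07,.076),(.076,.083),(.083,.089),(.089,.094),(.094,.1),(.1,.112)):
    q=p[(p[:,2]>=lo)&(p[:,2]<hi)]
    if len(q)>5:
        (x,y),r=cv2.minEnclosingCircle((q[:,:2]*1000).astype('f4')); print(lo,len(q),'circ',x,y,r,'mean',q.mean(0).round(4))
k=(p[:,2]>.05)&(c.min(1)>150);print('plate/white',p[k].round(4)[::6],k.sum())
k=(p[:,2]>.06)&(c[:,0]>2*c[:,1])&(c[:,0]>100)&(np.linalg.norm(p[:,:2]-[.492,-.014],axis=1)>.02);print('conn red',p[k].mean(0))
k=(p[:,2]>.06)&(p[:,2]<.085)&(np.linalg.norm(p[:,:2]-[.492,-.014],axis=1)>.0185)&(np.linalg.norm(p[:,:2]-[.492,-.014],axis=1)<.04);q=p[k];print('conn',k.sum(),q.mean(0),q.min(0),q.max(0))
big=cv2.resize(z['im'][130:230,140:240],(600,600),interpolation=cv2.INTER_CUBIC);cv2.imwrite('pics/inj.png',big[...,::-1])
E
```

```text
coup 291 [0.62862703 0.04029145 0.02413972] [0.65055243 0.0614997  0.0316867 ] [0.63958973 0.05089557 0.02791321] 0.02902682216705499
0.002 1157 circ 477.53057861328125 -22.485618591308594 73.7704849243164 mean [ 0.4935 -0.0083  0.007 ]
0.05 396 circ 491.4327087402344 -11.377699851989746 21.824758529663086 mean [ 0.4972 -0.005   0.0552]
0.06 56 circ 493.02325439453125 -9.933955192565918 14.003485679626465 mean [ 0.499  -0.0041  0.0652]
0.07 49 circ 493.6158447265625 -9.618034362792969 13.929020881652832 mean [ 0.4995 -0.003   0.0731]
0.076 156 circ 484.88153076171875 -19.128305435180664 25.346372604370117 mean [ 0.485  -0.0205  0.081 ]
0.083 115 circ 486.72509765625 -19.386154174804688 24.147563934326172 mean [ 0.4842 -0.0211  0.0846]
0.089 427 circ 491.2811279296875 -11.818253517150879 14.712775230407715 mean [ 0.4926 -0.0102  0.0917]
0.094 25 circ 492.2820739746094 -10.8414888381958 6.101456642150879 mean [ 0.4948 -0.0085  0.0968]
0.1 128 circ 491.7860412597656 -11.715917587280273 6.40976619720459 mean [ 0.4928 -0.0104  0.1061]
plate/white [[ 0.4775  0.0049  0.0539]
 [ 0.4973  0.0025  0.0826]
 [ 0.4967  0.0008  0.0848]
 [ 0.5002 -0.0009  0.0821]
 [ 0.5017 -0.0025  0.0845]
 [ 0.5044 -0.0041  0.0829]
 [ 0.4895 -0.0061  0.1026]
 [ 0.4894 -0.0071  0.1027]
 [ 0.4894 -0.0071  0.1062]
 [ 0.487  -0.0084  0.1053]
 [ 0.4941 -0.0084  0.1055]
 [ 0.4929 -0.0086  0.1082]
 [ 0.4916 -0.0088  0.1108]
 [ 0.4891 -0.0102  0.1095]
 [ 0.481  -0.0172  0.0915]
 [ 0.4934 -0.0108  0.1109]
 [ 0.4915 -0.0117  0.1113]
 [ 0.4902 -0.013   0.1105]
 [ 0.4831 -0.0203  0.0923]
 [ 0.4842 -0.0213  0.0927]] 117
conn red [ 0.47456681 -0.03191072  0.08412648]
conn 147 [ 0.47488772 -0.03206123  0.08258046] [ 0.46494759 -0.04190823  0.07876875] [ 0.48418579 -0.02275937  0.08499646]
```

View pics/inj.png

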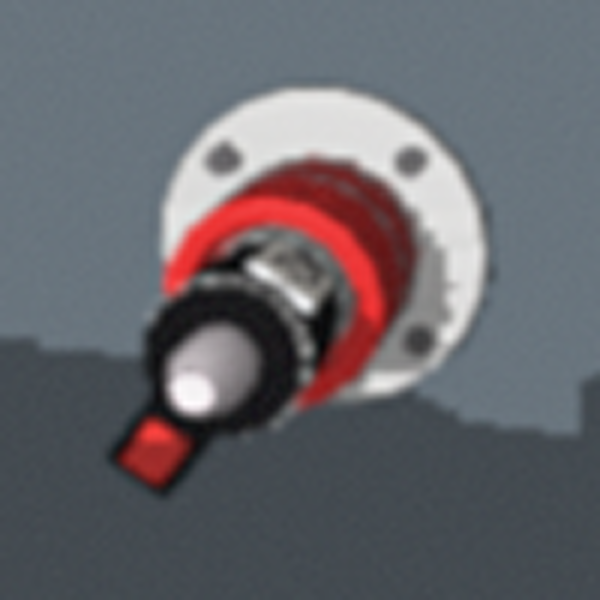

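The injector axis is at (0.4915, -0.012) with its +x at about 50°. The coupler is at (0.6395, 0.0505) with its top at 0.029. All heights and sizes fit, so I'm moving to the coupler.

carry_out(
  steps=[
    [[0,0,0],[1.5,2,4],0],
    [[0,0,0],[3,4,8],0],
    [[0,0,0],[4.5,6,12],0],
    [[0,0,0],[5.05,6.45,16],0],
    [[0,0,0],[5.05,6.45,19],0],
    [[0,0,0],[5.05,6.45,21.5],0],
    [[0,0,0],[5.05,6.45,22.6],0],
    [[0,0,0],[5.05,6.45,22.6],0],
  ],
  force=30,
)

```text
clock: 1.15
tcp_pos: [0.6389, 0.0505, 0.0046]
orientation: [-0.001, 0.707, 0.707, -0.001]
wrist_force: [1.0, -0.2, 0.0]
finger_gap: 0.0854
grip_force: 0.0
```

carry_out(
  steps=[
    [[0,0,0],[0,0,0],120],
    [[0,0,0],[0,0,0],190],
    [[0,0,0],[0,0,0],255],
    [[0,0,0],[0,0,0],255],
    [[0,0,0],[0,0,0],255],
    [[0,0,0],[0,0,0],255],
    [[0,0,0],[0,0,0],255],
    [[0,0,0],[0,0,0],255],
  ],
)

```text
clock: 2.15
tcp_pos: [0.64, 0.0504, 0.0061]
orientation: [0.0, 0.707, 0.707, 0.0]
wrist_force: [-0.8, -0.5, 5.8]
finger_gap: 0.0218
grip_force: 29.5
```

carry_out(
  steps=[
    [[0,0,0],[0,0,-4],255],
    [[0,0,0],[0,0,-9],255],
    [[0,0,0],[-1,-3,-14],255],
    [[0,0,0],[-3,-7,-16],255],
    [[0,0,0],[-4.5,-11,-16],255],
    [[0,0,0],[-6.25,-14.8,-16],255],
    [[0,0,0],[-6.25,-14.8,-16],255],
    [[0,0,0],[-6.25,-14.8,-16],255],
  ],
)

```text
clock: 3.15
tcp_pos: [0.4922, -0.0121, 0.1654]
orientation: [0.0, 0.707, 0.707, 0.0]
wrist_force: [-0.6, -0.6, -0.9]
finger_gap: 0.0216
grip_force: 29.8
```

```bash
python3 - <<'E'
from h import *
s=env.get_state();print(s['tcp_pos'],s['orientation'],s['finger_gap'],s['wrist_force'])
im,d,P,c=look('wrist','wrist2')
side=look('side')[0];sc=look('scene')[0]
f=lambda im,u,v,w:cv2.resize(im[v:v+w,u:u+w],(384,384),interpolation=cv2.INTER_CUBIC)
cv2.imwrite('pics/w2.png',cv2.resize(np.hstack([im[128:384,128:384],f(side,205,180,64)[:256,:256]*0+cv2.resize(side[180:244,205:269],(256,256)),cv2.resize(sc[140:204,190:254],(256,256))])[...,::-1],(798,266)))
E
```

```text
[ 0.49223783 -0.01209471  0.16544938] [4.60616194e-04 7.07212782e-01 7.07000479e-01 4.38286295e-04] 0.021574767257360745 [-0.58785866 -0.59855758 -0.93306734]
```

View pics/w2.png

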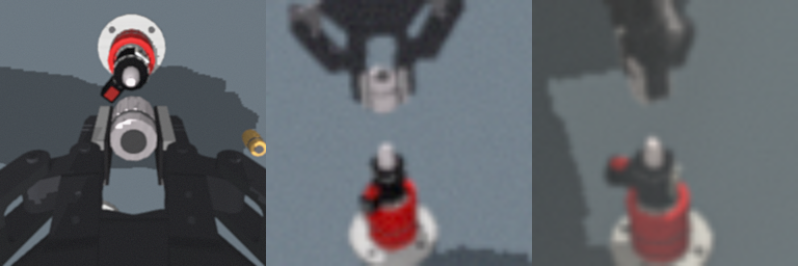

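The coupler is held upright above the injector: in the wrist crop the coupler's top is at (132,140) and the stub at (131,75). Next I measure the offset between the two.

```bash
python3 - <<'E'
from h import *
for n,(u0,u1,v0,v1) in dict(wrist=(180,330,128,300),side=(205,269,175,244),scene=(180,260,130,204)).items():
    z=np.load(f'last_{n}.npz');im,P=z['im'].astype(int),z['P']
    p=P[v0:v1,u0:u1].reshape(-1,3);c=im[v0:v1,u0:u1].reshape(-1,3)
    near=np.linalg.norm(p[:,:2]-[.492,-.012],axis=1)<.016
    br=(c.max(1)>95)&(c.max(1)-c.min(1)<40)
    g=p[near&(p[:,2]>.15)&(p[:,2]<.195)&br];t=p[near&(p[:,2]>.094)&(p[:,2]<.115)]
    print(n)
    for lab,q in(('coup',g),('stub',t)):
        if len(q): print(lab,len(q),q.mean(0).round(4),'lo',np.percentile(q,1,axis=0).round(4),'hi',np.percentile(q,99,axis=0).round(4))
    if n=='wrist':
        q=g[g[:,2]>np.percentile(g[:,2],98)-.003]; print('top',len(q),((q.min(0)+q.max(0))/2).round(4),np.ptp(q,axis=0).round(4))
        k=near&(p[:,2]>.105)&(p[:,2]<.12);q=p[k];print('tip',len(q),((q.min(0)+q.max(0))/2).round(4),np.ptp(q,axis=0).round(4))
        k=(np.linalg.norm(p[:,:2]-[.492,-.012],axis=1)<.02)&(p[:,2]>.089)&(p[:,2]<.094);q=p[k];print('shoulder',cv2.minEnclosingCircle((q[:,:2]*1000).astype('f4')),np.median(q[:,2]))
E
```

```text
wrist
coup 1799 [ 0.4922 -0.007   0.1828] lo [ 0.4794 -0.022   0.162 ] hi [0.5032 0.     0.1908]
stub 237 [ 0.4913 -0.0096  0.1048] lo [ 0.4855 -0.0156  0.0945] hi [ 0.4974 -0.0056  0.1108]
top 1012 [ 0.4913 -0.0119  0.1908] [0.0248 0.0227 0.0078]
tip 121 [ 0.4911 -0.0109  0.108 ] [0.0093 0.0088 0.0061]
shoulder ((491.2712097167969, -11.820056915283203), 14.699247360229492) 0.09183238270784445
side
coup 68 [ 0.4925 -0.0182  0.1777] lo [ 0.4803 -0.0246  0.1597] hi [ 0.5035 -0.0024  0.1911]
stub 16 [ 0.4908 -0.0157  0.1014] lo [ 0.4853 -0.0225  0.0947] hi [ 0.5015 -0.0089  0.1096]
scene
coup 11 [ 0.4953 -0.0218  0.1794] lo [ 0.4903 -0.0231  0.1658] hi [ 0.4988 -0.0206  0.1892]
stub 27 [ 0.4944 -0.0125  0.1019] lo [ 0.4836 -0.022   0.0945] hi [ 0.5021 -0.0024  0.1118]
```

carry_out(
  steps=[
    [[0,0,0],[0,-0.05,1.5],255],
    [[0,0,0],[0,-0.05,3],255],
    [[0,0,0],[0,-0.05,4],255],
    [[0,0,0],[0,-0.05,4.8],255],
    [[0,0,0],[0,-0.05,5.5],255],
    [[0,0,0],[0,-0.05,6.2],255],
    [[0,0,0],[0,-0.05,6.7],255],
    [[0,0,0],[0,-0.05,6.8],255],
  ],
)

```text
clock: 4.3
tcp_pos: [0.4909, -0.012, 0.0971]
orientation: [-0.0, 0.707, 0.707, -0.0]
wrist_force: [-0.6, -0.8, 2.2]
finger_gap: 0.0216
grip_force: 30.0
```

carry_out(
  steps=[
    [[0,0,0],[0,0,0.05],255],
    [[0,0,0],[0,0,0.1],255],
    [[0,0,0],[0,0,0.15],255],
    [[0,0,0],[0,0,0.2],255],
    [[0,0,0],[0,0,0.2],255],
    [[0,0,0],[0,0,0.2],255],
    [[0,0,0],[0,0,0.2],255],
    [[0,0,0],[0,0,0.2],255],
  ],
)

```text
clock: 5.3
tcp_pos: [0.4914, -0.0121, 0.097]
orientation: [0.001, 0.707, 0.707, 0.0]
wrist_force: [-3.8, 0.3, 11.8]
finger_gap: 0.0218
grip_force: 31.0
```

```bash
python3 - <<'E'
from h import *
z=look('wrist')[2]
p=z.reshape(-1,3);near=np.linalg.norm(p[:,:2]-[.492,-.012],axis=1)<.01
q=p[near&(p[:,2]>.1)&(p[:,2]<.14)];print(len(q),np.percentile(q[:,2],[5,50,95]))
s=env.get_state();print(s['tcp_pos'],s['wrist_force'])
E
```

```text
1126 [0.11912775 0.12039458 0.1216976 ]
[ 0.491415   -0.01212828  0.09700833] [-3.17985634 -0.80405394 11.36481174]
```

The coupler's top is at 0.119 and it is loaded on the shoulder, so it is seated. I'll relax, then release.

carry_out(
  steps=[
    [[0,0,0],[0,0,-0.1],255],
    [[0,0,0],[0,0,-0.15],255],
    [[0,0,0],[0,0,-0.15],150],
    [[0,0,0],[0,0,-0.15],100],
    [[0,0,0],[0,0,-0.15],0],
    [[0,0,0],[0,0,-0.15],0],
    [[0,0,0],[0,0,-0.15],0],
    [[0,0,0],[0,0,-0.15],0],
  ],
)

```text
clock: 6.35
tcp_pos: [0.4911, -0.012, 0.0968]
orientation: [0.0, 0.707, 0.707, 0.0]
wrist_force: [0.0, -0.5, -0.2]
finger_gap: 0.0852
grip_force: 0.0
```

carry_out(
  steps=[
    [[0,0,0],[0,0,-3],0],
    [[0,0,0],[0,0,-7],0],
    [[0,0,0],[0,0,-10],0],
    [[0,0,10],[0,0,-10],0],
    [[0,0,20],[0,0,-10],0],
    [[0,0,30],[0,0,-10],0],
    [[0,0,40],[0,0,-10],0],
    [[0,0,40],[0,0,-10],0],
  ],
)

```text
clock: 7.35
tcp_pos: [0.491, -0.012, 0.1968]
orientation: [0.0, 0.906, 0.423, 0.0]
wrist_force: [0.3, 0.4, 0.2]
finger_gap: 0.0853
grip_force: 0.0
```

```bash
python3 - <<'E'
from h import *
s=env.get_state();print(s['tcp_pos'],rot(s['orientation']).round(3).tolist(),s['joint_pos'])
im,d,P,c=look('wrist','wrist3')
p=P.reshape(-1,3)
near=np.linalg.norm(p[:,:2]-[.492,-.012],axis=1)<.02
for lo,hi in((.105,.13),(.116,.125),(.076,.084),(.086,.095)):
    q=p[near&(p[:,2]>lo)&(p[:,2]<hi)]
    if len(q)>5: print(lo,len(q),np.median(q[:,2]),cv2.minEnclosingCircle((q[:,:2]*1000).astype('f4')))
r=np.linalg.norm(p[:,:2]-[.4915,-.012],axis=1)
q=p[(r>.019)&(r<.04)&(p[:,2]>.07)&(p[:,2]<.09)];print('conn',len(q),q.mean(0))
E
```

```text
[ 0.49098911 -0.01201383  0.19682408] [[0.641, 0.767, 0.0], [0.767, -0.641, -0.0], [0.0, 0.0, -1.0]] [-1.88088310e-01  1.65473287e-01 -2.31613435e-01  1.17364283e+00
  1.27077774e-05  2.07899046e+00]
0.105 668 0.11986698411567241 ((492.1313171386719, -11.794478416442871), 12.010842323303223)
0.116 554 0.12009018933495097 ((491.9766845703125, -11.928238868713379), 11.386678695678711)
0.076 65 0.08060300279019128 ((494.9400329589844, -8.422348022460938), 13.038823127746582)
0.086 201 0.09146495658806092 ((491.3059997558594, -12.08371639251709), 14.606472969055176)
conn 124 [ 0.47287249 -0.03479622  0.08285604]
```

View pics/wrist3.png

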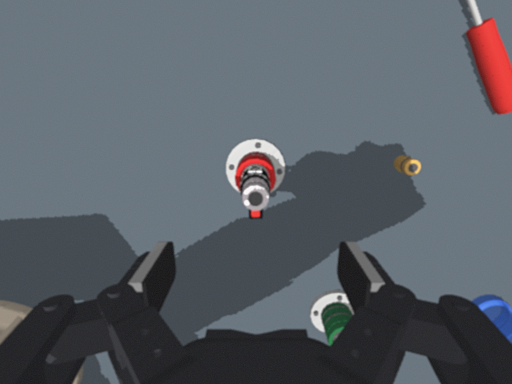

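The coupler sits upright on the shoulder (top 0.119, centred with the body), and the connector lies on the tool's x plane (wrist picture column 256). The picture also shows brass at (407,165), grey at (335,315) and the guard at (490,310), all clear. I'll descend to grasp the body.

carry_out(
  steps=[
    [[0,0,0],[0,0,3],0],
    [[0,0,0],[0,0,6],0],
    [[0,0,0],[0,0,8.5],0],
    [[0,0,0],[0,0,10.5],0],
    [[0,0,0],[0,0,12],0],
    [[0,0,0],[0,0,13.2],0],
    [[0,0,0],[0,0,13.7],0],
    [[0,0,0],[0,0,13.7],0],
  ],
  force=40,
)

```text
clock: 8.4
tcp_pos: [0.4911, -0.012, 0.0598]
orientation: [-0.0, 0.906, 0.423, -0.0]
wrist_force: [0.0, -1.0, 0.5]
finger_gap: 0.0853
grip_force: 0.0
```

carry_out(
  steps=[
    [[0,0,0],[0,0,0],80],
    [[0,0,0],[0,0,0],120],
    [[0,0,0],[0,0,0],140],
    [[0,0,0],[0,0,0],160],
    [[0,0,0],[0,0,0],180],
    [[0,0,0],[0,0,0],255],
    [[0,0,0],[0,0,0],255],
    [[0,0,0],[0,0,0],255],
  ],
)

```text
clock: 9.4
tcp_pos: [0.4911, -0.0119, 0.0601]
orientation: [0.0, 0.906, 0.423, 0.0]
wrist_force: [-2.0, 1.2, 5.1]
finger_gap: 0.0283
grip_force: 39.4
```

carry_out(
  steps=[
    [[0,0,0],[0,0,-0.5],255],
    [[0,0,0],[0,0,-1.5],255],
    [[0,0,0],[0,0,-3],255],
    [[0,0,0],[0,0,-5],255],
    [[0,0,0],[0,0,-8],255],
    [[0,0,0],[0,0,-11],255],
    [[0,0,0],[0,0,-13],255],
    [[0,0,0],[0,0,-14],255],
  ],
)

```text
clock: 10.4
tcp_pos: [0.4918, -0.0122, 0.2019]
orientation: [0.001, 0.906, 0.423, 0.001]
wrist_force: [-0.7, 0.1, -1.5]
finger_gap: 0.0279
grip_force: 39.6
```

```bash
python3 - <<'E'
from h import *
s=env.get_state();print(s['tcp_pos'],s['wrist_force'],s['finger_gap'])
im=look('wrist')[0];a=look('scene')[0];b=look('side')[0]
f=lambda im,u,v:cv2.resize(im[v:v+80,u:u+80],(266,266),interpolation=cv2.INTER_CUBIC)
cv2.imwrite('pics/held.png',np.hstack([cv2.resize(im[128:384,128:384],(266,266)),f(b,200,150),f(a,180,115)])[...,::-1])
E
```

```text
[ 0.49175512 -0.01215983  0.20187876] [-0.67238168  0.06556738 -1.46350209] 0.02788815467801741
```

View pics/held.png

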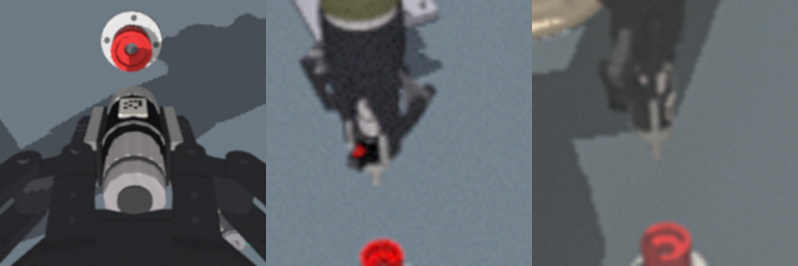

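The injector hangs upright with the coupler on, and its code plate faces the tool's +x (wrist crop (133,105)). The holder stayed in place. I'm moving to the estimated focus at (0.595, 0.225, 0.153), yaw 104°.

carry_out(
  steps=[
    [[0,0,-6],[2,-0.6,0],255],
    [[0,0,-14],[5.5,-1.6,0],255],
    [[0,0,-22],[9,-2.7,0],255],
    [[0,0,-31],[13,-3.8,0],255],
    [[0,0,-40],[17,-5,0],255],
    [[0,0,-47],[20.5,-6.1,0],255],
    [[0,0,-52],[23.5,-7,0],255],
    [[0,0,-54],[24.8,-7.35,0],255],
  ],
)

```text
clock: 11.55
tcp_pos: [0.5938, 0.2266, 0.198]
orientation: [-0.001, 0.615, 0.789, -0.001]
wrist_force: [-0.3, -0.5, -1.7]
finger_gap: 0.0278
grip_force: 39.7
```

```bash
python3 - <<'E'
from h import *
s=env.get_state();print(s['tcp_pos'],rot(s['orientation']).round(3).tolist(),s['finger_gap'])
im=look('wrist')[0];a=look('scene')[0];b=look('side')[0]
f=lambda im,u,v:cv2.resize(im[v:v+96,u:u+96],(400,400),interpolation=cv2.INTER_CUBIC)
cv2.imwrite('pics/focus.png',np.vstack([np.hstack([cv2.resize(im,(400,300)),cv2.resize(a[90:186,290:418],(400,300))]),np.hstack([f(b,200,100)[:300],cv2.resize(im[128:320,128:384],(400,300))])])[...,::-1])
E
```

```text
[0.59379519 0.22657743 0.19795513] [[-0.245, 0.97, -0.003], [0.97, 0.245, -0.001], [0.0, -0.003, -1.0]] 0.027823028574967643
```

View pics/focus.png

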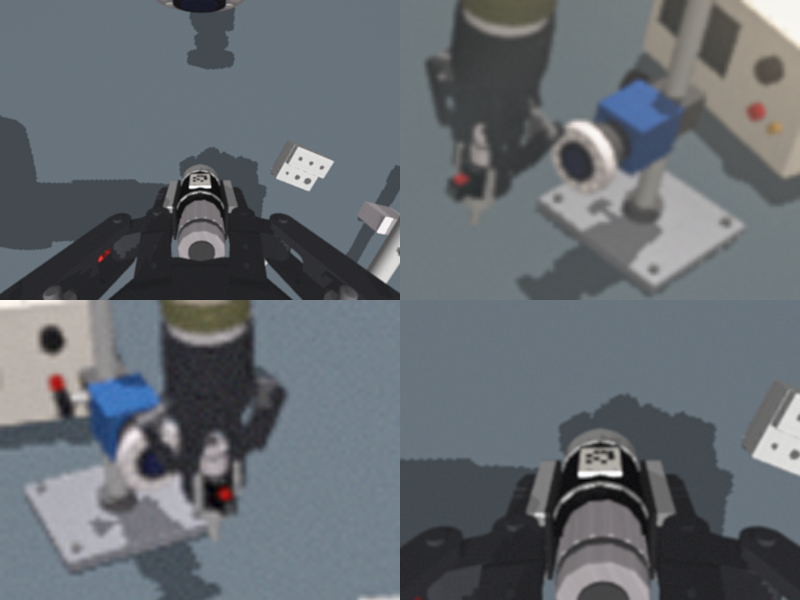

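The injector hangs before the lens with the plate towards it, but the ring is only just visible at the top of the wrist view (205,5). I'll raise the arm so the wrist camera can see the camera head and foot from above.

carry_out(
  steps=[
    [[0,0,0],[0,0,-2],255],
    [[0,0,0],[0,0,-5],255],
    [[0,0,0],[0,0,-8],255],
    [[0,0,0],[0,0,-11],255],
    [[0,0,0],[0,0,-13],255],
    [[0,0,0],[0,0,-14],255],
    [[0,0,0],[0,0,-14],255],
    [[0,0,0],[0,0,-14],255],
  ],
)

```text
clock: 12.7
tcp_pos: [0.5938, 0.2248, 0.3387]
orientation: [-0.001, 0.616, 0.788, -0.001]
wrist_force: [0.1, 0.7, -2.9]
finger_gap: 0.0277
grip_force: 39.8
```

```bash
python3 - <<'E'
from h import *
s=env.get_state();print(s['tcp_pos'],rot(s['orientation']).round(3).tolist())
im,d,P,c=look('wrist','wrist5');print(c['fx'])
p=P.reshape(-1,3);col=im.reshape(-1,3).astype(int)
reg=(p[:,1]>.3)
def show(l,q): 
    if len(q)>5: print(l,len(q),np.percentile(q,[2,50,98],axis=0).round(4).tolist())
k=reg&(p[:,2]>.1)&(p[:,2]<.25); white=(col.min(1)>110)&(col.max(1)-col.min(1)<40)
show('white',p[k&white]); blue=(col[:,2]>1.6*col[:,0])&(col[:,2]>60); show('blue',p[k&blue])
show('col',p[reg&(p[:,2]>.25)&(p[:,2]<.335)])
q=p[reg&(p[:,2]>.012)&(p[:,2]<.02)&(col.min(1)>60)];show('foot',q); print(cv2.minAreaRect((q[:,:2]*1000).astype('f4')) if len(q)>5 else '')
q=p[k&blue];print(cv2.minAreaRect((q[:,:2]*1000).astype('f4')) if len(q)>5 else '')
E
```

```text
[0.59379757 0.22478352 0.33867732] [[-0.241, 0.97, -0.002], [0.97, 0.241, -0.001], [-0.0, -0.002, -1.0]]
279.9190156332532
white 1281 [[0.5292, 0.35, 0.1438], [0.5573, 0.3617, 0.1795], [0.5897, 0.386, 0.1865]]
foot 1242 [[0.4698, 0.3969, 0.0137], [0.5784, 0.4242, 0.0168], [0.621, 0.4494, 0.019]]
((545.2252197265625, 422.4195251464844), (160.09979248046875, 26.25191879272461), 13.7893648147583)
```

View pics/wrist5.png

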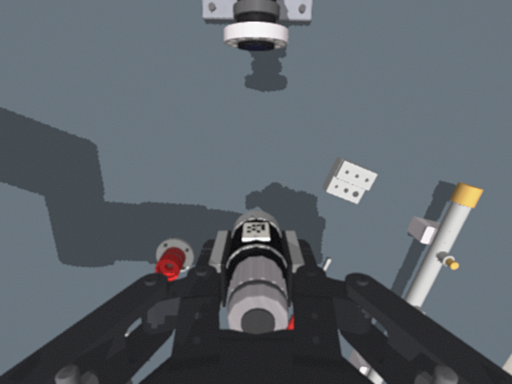

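The raised wrist view shows the ring light (256,36) in front of the foot (258,8), with the held injector centred. The foot edge gives yaw 103.8° and the focus at (0.5936, 0.2252). Next I check the ring for lens height and front.

```bash
python3 - <<'E'
from h import *
z=np.load('last_wrist.npz');im,P=z['im'].astype(int).reshape(-1,3),z['P'].reshape(-1,3)
a=np.radians(103.8);n=np.array([np.cos(a),np.sin(a),0]);t=np.array([n[1],-n[0],0]);F=np.array([.5936,.2252,0])
k=(P[:,1]>.3)&(P[:,2]>.1)&(P[:,2]<.25)
for l,w in(('white',k&(im.min(1)>110)),('dark',k&(im.max(1)<90))):
    q=P[w]-F;q=np.c_[q@n,q@t,q[:,2]];print(l,len(q),np.percentile(q,[1,5,50,95,99],axis=0).round(4).tolist())
    if l=='white':
        f=q[q[:,0]<np.percentile(q[:,0],5)+.010]
        from scipy.optimize import least_squares
        r=np.hypot(q[:,1],q[:,2]-.153);o=q[r>.0325]
        s=least_squares(lambda x:np.hypot(o[:,1]-x[0],o[:,2]-x[1])-.034,[0,.153],loss='soft_l1',f_scale=.001);print('fit r=34',s.x,len(o),np.std(s.fun))
# scene/side, first images (camera unchanged): refit via new pictures
for n_ in('scene','side'):
    im,d,PP,c=look(n_);p=PP.reshape(-1,3);c=im.reshape(-1,3).astype(int)
    q=p-F;q=np.c_[q@n,q@t,q[:,2]]
    w=(c.min(1)>120)&(c.max(1)-c.min(1)<50)&(q[:,0]>.11)&(q[:,0]<.16)&(abs(q[:,1])<.045)&(q[:,2]>.1)&(q[:,2]<.2);o=q[w]
    if len(o)>20:
        print(n_,len(o),np.percentile(o,[2,50,98],axis=0).round(4).tolist())
        h=cv2.convexHull((o[:,1:]*1000).astype('f4'))[:,0]/1000
        s=least_squares(lambda x:np.hypot(h[:,0]-x[0],h[:,1]-x[1])-.034,[0,.153],loss='soft_l1',f_scale=.001);print(s.x,np.std(s.fun))
    w=(c.max(1)<75)&(q[:,0]>.11)&(q[:,0]<.16)&(abs(q[:,1])<.02)&(abs(q[:,2]-.153)<.02);o=q[w];print('lens',len(o),np.percentile(o,[5,50,95],axis=0).round(4).tolist() if len(o) else '')
s=env.get_state();print(s['clock'],s['tcp_pos'])
E
```

```text
white 1281 [[0.1342, -0.0334, 0.141], [0.1347, -0.0294, 0.1559], [0.1403, -0.0007, 0.1795], [0.1626, 0.0277, 0.1861], [0.1668, 0.0318, 0.1869]]
fit r=34 [-0.00053427  0.15214743] 723 0.0005157911954887387
dark 907 [[0.1304, -0.0229, 0.1373], [0.1305, -0.0206, 0.1452], [0.1538, 0.0002, 0.1667], [0.1654, 0.0196, 0.1723], [0.169, 0.0221, 0.1732]]
scene 241 [[0.1332, -0.0302, 0.1234], [0.1372, 0.0108, 0.1682], [0.1481, 0.0325, 0.1872]]
[-8.88183186e-05  1.53583280e-01] 0.001115859481367046
lens 87 [[0.1293, -0.0132, 0.141], [0.1317, 0.0022, 0.1564], [0.1339, 0.0162, 0.1705]]
side 153 [[0.1288, -0.0341, 0.1187], [0.1357, -0.0075, 0.1611], [0.1485, 0.0284, 0.1834]]
[-0.00214812  0.15091179] 0.0017077254750635805
lens 50 [[0.1275, -0.0146, 0.1362], [0.1314, -0.0017, 0.1514], [0.1364, 0.0118, 0.1654]]
12.85 [0.59379936 0.22507949 0.33872933]
```

carry_out(
  steps=[
    [[0,0,0],[0,0,2],255],
    [[0,0,0],[0,0,5],255],
    [[0,0,0],[0,0,8],255],
    [[0,0,0],[0,0,11],255],
    [[0,0,0],[0,0,13],255],
    [[0,0,0],[0,0,14.15],255],
    [[0,0,0],[0,0,14.15],255],
    [[0,0,0],[0,0,14.15],255],
  ],
)

```text
clock: 13.85
tcp_pos: [0.5947, 0.2254, 0.1993]
orientation: [0.001, 0.616, 0.788, 0.001]
wrist_force: [1.1, -0.1, -1.8]
finger_gap: 0.0281
grip_force: 39.8
```

```bash
python3 - <<'E'
from h import *
s=env.get_state();T=s['tcp_pos'];M=rot(s['orientation']);print(T,M.round(4).tolist())
a=np.radians(103.8);n=np.array([np.cos(a),np.sin(a),0]);t=np.array([n[1],-n[0],0]);F=np.array([.5936,.2252,0])
print('tcp yaw',np.degrees(np.arctan2(M[1,0],M[0,0])))
for n_ in('wrist','scene','side'):
    im,d,P,c=look(n_);p=P.reshape(-1,3);c=im.reshape(-1,3).astype(int)
    q=p-F;q=np.c_[q@n,q@t,q[:,2]];r=np.hypot(q[:,0],q[:,1])
    k=(r<.012)&(q[:,2]<.183)&(q[:,2]>.13);o=q[k]
    if len(o)>5:
        print(n_,'nozzle',len(o),'mean',o.mean(0).round(4),'zmin',np.sort(o[:,2])[:4].round(4))
    if n_=='wrist':
        k=(r<.02)&(q[:,2]>.245)&(q[:,2]<.27);o=q[k];zt=np.percentile(o[:,2],90);o=o[o[:,2]>zt-.003];print('coupler top',zt,cv2.minEnclosingCircle((o[:,:2]*1000).astype('f4')))
        k=(r<.022)&(q[:,2]>.224)&(q[:,2]<.231)&(r>.0125);o=q[k];print('shoulder',len(o),np.median(o[:,2]) if len(o) else '')
        k=(r<.022)&(r>.011)&(q[:,2]>.19)&(q[:,2]<.226)&(c.min(1)>125)&(abs(q[:,1])<.0075)&(q[:,0]>.01);o=q[k];m=o.mean(0);w=np.linalg.svd(o-m)[2][2];w*=np.sign(w[0]);print('plate',len(o),m.round(4),w.round(3),'yaw err',np.degrees(np.arctan2(-w[1],w[0])),np.ptp(o,axis=0).round(4))
E
```

```text
[0.59469021 0.22535934 0.19930295] [[-0.2419, 0.9703, 0.0016], [0.9703, 0.2419, 0.0003], [-0.0001, 0.0016, -1.0]]
tcp yaw 104.00150348529304
coupler top 0.26033809484646475 ((7.6180806159973145, -0.003562117228284478), 17.20705795288086)
shoulder 732 0.2287185323455616
plate 406 [0.0135 0.0007 0.2146] [ 0.998 -0.062 -0.014] yaw err 3.5699734698803063 [0.0047 0.0148 0.0295]
scene nozzle 16 mean [-0.0025  0.0043  0.1683] zmin [0.1616 0.1622 0.1625 0.1629]
side nozzle 13 mean [-0.0039 -0.0007  0.166 ] zmin [0.152  0.1566 0.1621 0.1628]
```

carry_out(
  steps=[
    [[0,0,0],[0,0,0],255],
    [[0,0,0],[0,0,0],255],
    [[0,0,0],[0,0,0],255],
    [[0,0,0],[0,0,0],255],
    [[0,0,0],[0,0,0],255],
    [[0,0,0],[0,0,0],255],
    [[0,0,0],[0,0,0],255],
    [[0,0,0],[0,0,0],255],
  ],
)

```text
clock: 15.0
tcp_pos: [0.5941, 0.2252, 0.1983]
orientation: [0.0, 0.616, 0.788, 0.0]
wrist_force: [-0.1, 0.4, -2.1]
finger_gap: 0.028
grip_force: 39.8
```

```bash
python3 - <<'E'
from h import *
s=env.get_state();T=s['tcp_pos'];M=rot(s['orientation']);print(T,M.round(4)[:,0])
a=np.radians(103.8);n=np.array([np.cos(a),np.sin(a),0]);t=np.array([n[1],-n[0],0]);F=np.array([.5936,.2252,0])
im,d,P,c=look('wrist');q=P-F;q=np.stack([q@n,q@t,q[...,2]],-1)
np.savez('hold',q=q,im=im)
x=q.reshape(-1,3);r=np.hypot(x[:,0],x[:,1])
k=(r<.018)&(x[:,2]>.225)&(x[:,2]<.231);print('shoulder z',np.median(x[k][:,2]),k.sum())
k=(x[:,2]>.235)&(x[:,2]<.253)&(r<.016)&(x[:,0]>.001);o=x[k]   # coupler flank
from scipy.optimize import least_squares
for l,o,R0 in(('coupler',o,.0115),('body',x[(x[:,2]>.19)&(x[:,2]<.224)&(r<.0175)&(x[:,0]>.004)],.0145)):
    f=least_squares(lambda v:np.hypot(o[:,0]-v[0]-v[2]*(o[:,2]-.21),o[:,1]-v[1]-v[3]*(o[:,2]-.21))-R0,[0,0,0,0],loss='soft_l1',f_scale=.0007);print(l,len(o),f.x.round(4),np.std(f.fun).round(5))
big=cv2.resize(im[210:320,200:310],(600,600),interpolation=cv2.INTER_CUBIC);cv2.imwrite('pics/plate.png',big[...,::-1])
E
```

```text
[0.59414831 0.22521971 0.19832642] [-0.242   0.9703 -0.    ]
shoulder z 0.22960637582462848 1052
coupler 1553 [-0.0011 -0.0003 -0.0099  0.0436] 0.00133
body 1468 [-0.0009  0.0007  0.0126 -0.0148] 0.001
```

View pics/plate.png

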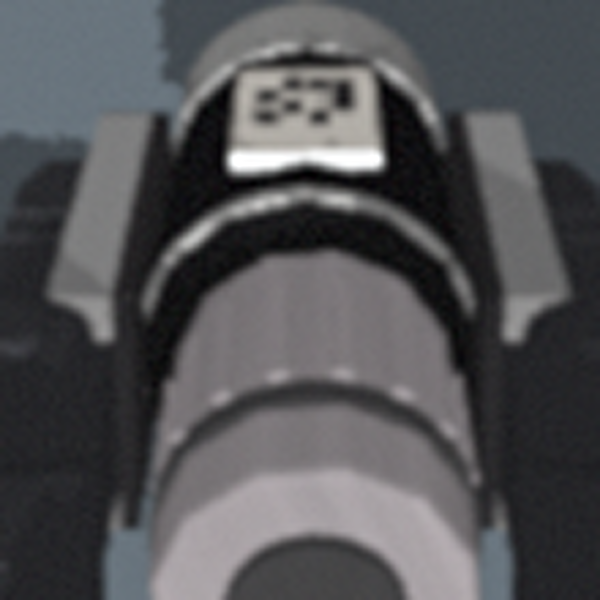

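The plate is centred on the body at crop (306,110) with level edges, so it faces the tool's +x squarely. I'll make a last trim of about 1 mm.

carry_out(
  steps=[
    [[0,0,0],[0,0,0.05],255],
    [[0,0,0],[0.04,-0.03,0.1],255],
    [[0,0,0],[0.04,-0.03,0.1],255],
    [[0,0,0],[0.04,-0.03,0.1],255],
    [[0,0,0],[0.04,-0.03,0.1],255],
    [[0,0,0],[0.04,-0.03,0.1],255],
    [[0,0,0],[0.04,-0.03,0.1],255],
    [[0,0,0],[0.04,-0.03,0.1],255],
  ],
)

```text
clock: 16.05
tcp_pos: [0.5938, 0.2255, 0.1973]
orientation: [0.0, 0.616, 0.788, 0.0]
wrist_force: [0.4, -0.1, -2.2]
finger_gap: 0.0279
grip_force: 39.8
```

carry_out(
  steps=[
    [[0,0,0],[0,0,0],255],
    [[0,0,0],[0,0,0],255],
    [[0,0,0],[0,0,0],255],
    [[0,0,0],[0,0,0],255],
    [[0,0,0],[0,0,0],255],
    [[0,0,0],[0,0,0],255],
    [[0,0,0],[0,0,0],255],
    [[0,0,0],[0,0,0],255],
  ],
)

```text
clock: 17.05
tcp_pos: [0.5938, 0.2255, 0.1973]
orientation: [0.0, 0.616, 0.788, 0.0]
wrist_force: [0.3, -0.7, -2.9]
finger_gap: 0.0281
grip_force: 39.8
```

```bash
python3 -c "
from workcell import env
print(env.hand_in())"
```

```text
the job is handed in; nothing more can be done
None
```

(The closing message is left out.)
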